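Roll the brass bar offcut up the sloped gutter to its stop

TASK

Two round bar offcuts lie at the low end of the sloped two-lane gutter. With your fingers, gently push the brass one up its lane, over the crest and on to the upper stop, so that it stays there against the stop and does not roll back; only push it, do not pinch or lift it. Leave the steel bar at the low end of its lane, do not disturb the jar and the spanner, and finish with your hand clear.

Things in the scene. Friction and masses are not known exactly. Their poses are not given: they have to be found in the camera images.
- brass_bar: Yellow brass round-bar offcut, a plain solid cylinder 40 mm in diameter and 40 mm long (0.27 to 0.5 kg, turned smooth: friction about 0.25), lying across its lane of the gutter. Origin at its centre; its y axis is the cylinder axis and stays across the lane, its x and z axes turn as it rolls. It may be in either lane. It starts at rest against the low dowel.
- steel_bar: Grey steel round-bar offcut, a plain solid cylinder 40 mm in diameter and 40 mm long (0.27 to 0.5 kg, turned smooth: friction about 0.25), lying across its lane of the gutter. Origin at its centre; its y axis is the cylinder axis and stays across the lane, its x and z axes turn as it rolls. It starts at rest at the low end of the other lane and must stay there.
- gutter: Two-lane sloped gutter of plywood, aluminium rails, wooden base 250 x 147 mm, fixed to the bench. Origin on the bench under its middle; x points level along the lanes, uphill (robot's left, within 17 degrees), z up. Lane centres at y = +45 and -45 mm, 45 mm wide, rails 12 mm above the bed. Bed: rises 8 degrees from (x -120, z 30) to the crest (x 60, z 55), then falls 6 degrees for 45 mm to the upper stop.
- slope (a point): Point on the rising bed midway between foot and crest, between the two lanes (gutter frame x -30, y 0, z 42.6 mm); x points uphill along the bed, z is the normal of the rising bed. A bar on the rising bed has its centre at z = 20 mm here. Let go below the crest, a bar rolls back.
- low_stop (a point): Middle between the lanes, on the axis of the steel dowels (8 mm thick, top 9 mm above the bed) that cross the low ends and keep the bars from rolling off. A bar resting there has its centre at x -96, z 53.5 mm in the gutter frame. The bench behind the low end is free.
- crest (a point): Point on the crest of the bed, midway between the lanes (gutter frame x 60, y 0, z 55.3 mm). A bar on the crest has its centre 20 mm above it. Beyond it a bar rolls on by itself to the upper stop, a dark wooden block 30 mm high, and stays there.
- seat_left (a point): Where the centre of a bar lies when seated at the upper stop of the lane at gutter y = +45 mm (the lane on the left when facing uphill, nearer the robot): gutter frame x 87, z 72.6 mm.
- seat_right (a point): The same for the lane at gutter y = -45 mm (the lane farther from the robot).
- jam_jar: Bystander: glass jar with a white lid, 64 mm in diameter, 97 mm high, standing on the bench on the far side of the gutter near its high end, its centre about 145 mm from the gutter's middle line; loose. Origin at the centre of its underside.
- spanner: Bystander: steel combination spanner, 159 x 26 x 8 mm, lying flat on the bench along the far side of the gutter near its low end; loose. Origin at the centre of its underside.
Not all that is in view belongs to the job. Of the things shaped like the brass_bar, the yellow one is meant. There is more than one size of the steel_bar; the one meant has the size given above.

How it is judged:
By the outcome, as a careful person would: the job done as asked, in the order asked, and still so for the second after the job is handed in, with the robot touching nothing.
It also fails if it takes over 38 s, if anything falls off the work surface, if the arm or the gripper's body presses on something with over 40 N, if the wrist force passes 120 N, or if a joint passes its speed limit or range.

ROBOT

A 6-joint arm with a two-finger parallel gripper is mounted at the origin on a cart in front of the work surface, level with it; the furniture and walls round the work are solid. World frame = base frame: x ahead of the robot, y to its left, z up, the work surface at z = 0. Lengths are in m, angles in rad, forces in N, time in s.
With the tool pointing down it reaches from about 0.35 to 0.975 m from the base axis. Payload 4.9 kg.
Tool frame: the origin (TCP) lies between the finger pads; the fingertips stand 11 mm ahead of it and the grasp point (between the pads) lies 8 mm behind it (manip.tcp_to_tips is the distance from the TCP to the fingertips, in m); y points along the fingers, z is the direction in which the jaws open and shut, and the axes are right-handed (so a half turn about y gives the same grasp; the last joint's range is limited). The gripper opens to 85 mm and grips with 20 to 120 N. Pads are 22 mm wide; open, the fingers measure 114 mm over their backs; the gripper's body (76 mm by 85 mm) begins 54 mm behind the grasp point. The pads swing forward as they close: fully open they stand 13 mm farther back than shut.
Start: joints at [1.163, 0.053, 1.613, -0, 1.476, -0.119], TCP at [0.178, 0.599, 0.242] pointing down, gripper open.
Joint ranges: [-3.01, 3.01], [-1.01, 2.22], [0.06, 2.58], [-1.02, 4.17], [0.09, 2.62], [-3.14, 3.14]. Speed limits (rad/s): [2.57, 2.57, 3.14, 3.14, 3.14, 3.14].

INTERFACE

Orientations are given as [roll, pitch, yaw] about the fixed x, y, z axes, in that order (R = Rz(yaw) Ry(pitch) Rx(roll)).
In Python, from bench import manip gives the robot as it stands.
- The arm moves only by the tool jog_arm, never from a script. Its argument "series" is a list that holds one entry, the list of rows, each a list of 7 numbers: the turn, a rotation vector about the world's x, y, z each as a share of 180 degrees, from -1 to 1, then the shift along the world's x, y, z each as a share of 250 mm, from -1 to 1, then the closure in counts, from 0 (fully open) to 255 (shut). In form: [[[wx, wy, wz, dx, dy, dz, jaw], ...]]. A call has 1 to 20 rows; each row shifts and turns the commanded pose from where the row before left it; what a row does not reach is not made up. A row lasts 1/12 s, in which the tool goes at most 41.7 mm and 7.16 degrees, less where a joint would pass 70% of its speed; a pose out of reach is approached as far as the arm can. A call with a number of a shift or a turn outside -1 to 1 is refused whole. A call with a gripper value outside its range is refused whole. The fingers move at their own pace and stop on an object; "grip_force" is the grip in N (left out, the last holds). Time passes only in rows, so rows that do not move let the fingers close. It gives the time, the measured TCP pose, the force and the opening at its end, in the units of the state.
- manip.state(): the state, without advancing time (a new reading comes with each control period).
- manip.snapshot(name): name is "side" or "top" or "wrist"; returns a dict with "image" (480x640x3 uint8, red, green, blue), "intrinsics" (3x3 intrinsics, pixels), "position" and "rotation" of the camera in the world. Camera axes: x right, y up, looking along -z (the intrinsics and any distortion apply to the point x, -y, -z); pixel columns grow to the right and rows downward; lengths in m; the calibration is good to about 2 mm. A picture is of the moment at which its call begins. There is no depth.
- manip.sign_off(): hands the job in, once; it reports no verdict.
Trained networks look in the newest picture that a camera, given by its name, has taken for a name from the list of things; names that differ only in an ending like _2 or _b are one class to them, and where a whole thing is asked for, a point or a joint stands for the part that bears it (a point fixed in the world has none). Each returns a list of dicts, best first, with "confidence" (0 to 1); they miss things now and then, are a little off and sometimes report something else, mostly with a low value. They report only what shows in the picture. A call takes as long as a camera call. They do not tell look-alikes from the thing itself.
- manip.cut_out(camera, target): "region" (480x640 bool, what is visible of it) and "centre" ([column, row] in pixels, amid what is visible of it).
- manip.place_of(camera, target): "centre" ([column, row] in pixels: a listed point, or the origin of a listed thing).
The state is a dict: "clock": time; "joints": joint angles; "qvel": joint speeds; "effort": joint torques, N m; "position": TCP position; "ee_rot": TCP orientation; "contact_force": force on the tool from outside, world axes, zero at the start; "ft_torque": the same for the moment, N m; "gripper_width": finger opening in m.
Only numpy, scipy, OpenCV 4.12 (cv2) and the standard library are available. Lean on these libraries where they do the work, as an engineer would, in place of code of your own. Each camera call takes 0.05 s, during which the arm holds its last target.

## Working session

There is one attempt and no reset: what is moved stays moved. The work goes in short steps, Python scripts to look and compute and a tool call to move; the robot and the scene stay as the last step left them, time stands still between calls to the robot, and variables do not carry over. Pictures are saved under pics/ and viewed, and the job is handed in when it is done.

Besides the shell and the picture viewer there is one more tool, called after "Call:" as name(argument=value, ...) on one line, values as JSON. jog_arm: Moves the arm, as the interface text tells. Shift numbers are shares of 250 mm and turn numbers shares of 180 degrees, none past 1 either way. Its arguments: {"type":"object","properties":{"series":{"type":"array"},"grip_force":{"type":"number"}},"required":["series"]}

```bash
ls; mkdir -p pics; cat > h.py <<'E'
from bench import manip
import numpy as np, cv2
def snap(c,n):
    s=manip.snapshot(c); cv2.imwrite(f'pics/{n}.png',s['image'][:,:,::-1]); return s
def ray(s,px):
    K=np.array(s['intrinsics']); d=np.linalg.inv(K)@np.array([px[0],px[1],1.]); d=np.array([d[0],-d[1],-d[2]])
    return np.array(s['position']), np.array(s['rotation'])@d
def atz(s,px,z):
    o,d=ray(s,px); return o+d*(z-o[2])/d[2]
def proj(s,p):
    q=np.array(s['rotation']).T@(np.array(p)-np.array(s['position'])); q=np.array([q[0],-q[1],-q[2]]); k=np.array(s['intrinsics'])@q; return k[:2]/k[2]
E
python3 - <<'E'
from h import *
st=manip.state();print(st)
for c in ['side','top']:
    s=snap(c,c+'0'); print(c,s.keys(),s['intrinsics'],s['position'],s['rotation'])
    for t in ['brass_bar','steel_bar','slope','low_stop','crest','seat_left','seat_right','gutter','jam_jar','spanner']:
        zs=dict(brass_bar=.0535,steel_bar=.0535,slope=.0426,low_stop=.035,crest=.0553,seat_left=.0726,seat_right=.0726).get(t,0)
        for r in manip.place_of(c,t)[:3]:
            print(t,np.round(r['centre'],1),round(r['confidence'],2),np.round(atz(s,r['centre'],zs),4))
E
```

```text
pics
{'clock': 0.0, 'joints': array([ 1.16301488e+00,  5.33747537e-02,  1.61428784e+00, -3.22212009e-06,
        1.47602139e+00, -1.18969145e-01]), 'qvel': array([-5.57066438e-05,  4.05107675e-04,  1.66886075e-04,  1.85308209e-03,
       -7.06343345e-04, -1.88773696e-04]), 'effort': array([ 3.51657563e-04, -3.93688345e+01, -3.70174491e+01, -1.73623703e-04,
        7.08846506e-03,  1.21199434e-05]), 'position': array([0.17774952, 0.59856145, 0.2410556 ]), 'ee_rot': array([-1.57287326e+00,  2.45032870e-04, -2.88812248e-01]), 'contact_force': array([-1.35654203,  0.03375489,  0.0339972 ]), 'ft_torque': array([-0.02552589,  0.00314803, -0.03728943]), 'gripper_width': 0.08475585637591666}
side dict_keys(['image', 'intrinsics', 'position', 'rotation']) [[547.8292797    0.         323.8117823 ]
 [  0.         547.8292797  240.35219187]
 [  0.           0.           1.        ]] [ 0.28454608 -0.78337192  0.49863014] [ 1.08026162  0.01928896 -0.39412103]Traceback (most recent call last):
  File "<stdin>", line 8, in <module>
  File "h.py", line 9, in atz
    o,d=ray(s,px); return o+d*(z-o[2])/d[2]
                                       ~^^^
IndexError: invalid index to scalar variable.
```

```bash
python3 - <<'E'
t=open('h.py').read().replace("np.array(s['rotation'])","Rm(s['rotation'])")
t=t.replace("def ray","from scipy.spatial.transform import Rotation as Ro\ndef Rm(r): return Ro.from_euler('xyz',r).as_matrix()\ndef ray",1)
open('h.py','w').write(t)
E
python3 - <<'E'
from h import *
for c in ['side','top']:
    s=snap(c,c+'0'); print(c,s['position'],s['rotation'])
    for t in ['brass_bar','steel_bar','slope','low_stop','crest','seat_left','seat_right','gutter','jam_jar','spanner']:
        zs=dict(brass_bar=.0535,steel_bar=.0535,slope=.0426,low_stop=.035,crest=.0553,seat_left=.0726,seat_right=.0726).get(t,0)
        for r in manip.place_of(c,t)[:3]:
            print(t,np.round(r['centre'],1),round(r['confidence'],2),np.round(atz(s,r['centre'],zs),4))
E
```

```text
side [ 0.28454608 -0.78337192  0.49863014] [ 1.08026162  0.01928896 -0.39412103]
brass_bar [351. 317.] 0.71 [ 0.5452 -0.2309  0.0535]
brass_bar [248.2 342.1] 0.66 [ 0.4017 -0.2261  0.0535]
steel_bar [452.7 276.6] 0.89 [ 0.7302 -0.2004  0.0535]
steel_bar [402.6 299.2] 0.59 [ 0.6306 -0.2222  0.0535]
slope [347.6 290.2] 0.93 [ 0.5757 -0.1537  0.0426]
low_stop [381.6 321.1] 0.84 [ 0.5911 -0.2342  0.035 ]
crest [321.8 257.1] 0.81 [ 0.5703 -0.0655  0.0553]
seat_left [284.8 249.1] 0.94 [ 0.5148 -0.0449  0.0726]
seat_right [333.8 235. ] 0.67 [ 0.6059 -0.0329  0.0726]
gutter [339.4 305.7] 0.68 [ 0.5726 -0.1299  0.    ]
gutter [320.1 257.8] 0.43 [0.6021 0.023  0.    ]
gutter [350.4 318. ] 0.41 [ 0.5746 -0.1664  0.    ]
jam_jar [384.6 259.4] 0.98 [ 0.7061 -0.0307  0.    ]
spanner [419.5 298.1] 0.68 [ 0.6984 -0.1631 -0.    ]
top [ 0.48146283 -0.03204814  0.95370882] [ 0.11757512  0.00258883 -1.55389759]
brass_bar [409.1 343.1] 0.65 [ 0.4146 -0.1772  0.0535]
brass_bar [438.2 267.8] 0.63 [ 0.5423 -0.2273  0.0535]
steel_bar [394.7 147.1] 0.66 [ 0.7537 -0.1527  0.0535]
steel_bar [432.3 217.3] 0.63 [ 0.6297 -0.2179  0.0535]
slope [397.4 249.5] 0.64 [ 0.5738 -0.159   0.0426]
low_stop [441.3 241.7] 0.65 [ 0.5896 -0.2372  0.035 ]
crest [343.2 251.4] 0.89 [ 0.5676 -0.0643  0.0553]
seat_left [329.1 283.5] 0.97 [ 0.5117 -0.0407  0.0726]
seat_left [377.  251.5] 0.22 [ 0.5668 -0.1205  0.0726]
seat_right [396.7 248.3] 0.73 [ 0.5727 -0.1536  0.0726]
seat_right [325.4 222.7] 0.71 [ 0.6143 -0.0329  0.0726]
gutter [376.2 253.4] 0.64 [ 0.5703 -0.1263  0.    ]
jam_jar [321.1 182.8] 0.68 [ 0.6997 -0.0238  0.    ]
spanner [436.2 215.2] 0.71 [ 0.6425 -0.2361  0.    ]
```

View pics/top0.png

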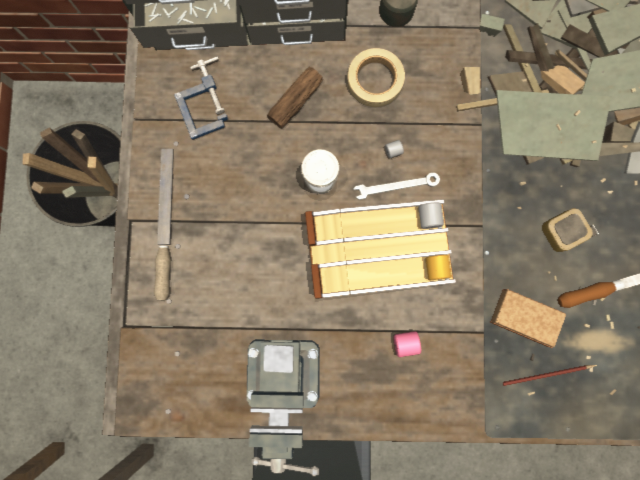

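View pics/side0.png

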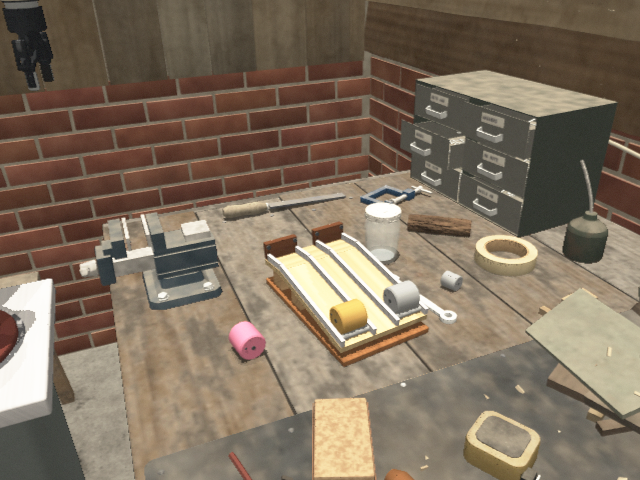

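```bash
cat > fit.py <<'E'
from h import *
from scipy.optimize import least_squares
L=dict(slope=(-.03,0,.0426),crest=(.06,0,.0553),seat_left=(.087,.045,.0726),seat_right=(.087,-.045,.0726),brass_bar=(-.096,.045,.0535),steel_bar=(-.096,-.045,.0535),gutter=(0,0,0))
obs=[]
for c in ['side','top']:
    s=manip.snapshot(c)
    for t in L:
        pr=[np.array(r['centre']) for r in manip.place_of(c,t)[:4]]
        obs.append((s,t,pr))
def W(p,l): c,n=np.cos(p[2]),np.sin(p[2]); return np.array([p[0]+c*l[0]-n*l[1],p[1]+n*l[0]+c*l[1],l[2]])
def f(p):
    r=[]
    for s,t,pr in obs:
        if pr:
            q=proj(s,W(p,L[t])); e=min((x-q for x in pr),key=np.linalg.norm); r+=list(e)
    return r
o=least_squares(f,[.57,-.125,1.69],loss='soft_l1',f_scale=2); p=o.x
print(np.round(p,4),np.degrees(p[2])); print(np.round(f(p),1))
for t in L: print(t,np.round(W(p,L[t]),4))
im=cv2.cvtColor(obs[-1][0]['image'],cv2.COLOR_RGB2BGR); s=obs[-1][0]
def ln(im,s,pts): cv2.polylines(im,[np.int32([proj(s,W(p,l)) for l in pts])],False,(255,0,0),1)
ims=[]
for s in (obs[0][0],obs[-1][0]):
    im=cv2.resize(cv2.cvtColor(s['image'],cv2.COLOR_RGB2BGR),None,fx=3,fy=3,interpolation=1)
    for y in (.0225,.0675,-.0225,-.0675):
        cv2.polylines(im,[np.int32([3*proj(s,W(p,l)) for l in [(-.12,y,.042),(.06,y,.067),(.105,y,.063)]])],False,(255,0,0),1)
    u=np.int32(3*proj(s,W(p,(0,0,.05)))); ims.append(im[u[1]-250:u[1]+250,u[0]-300:u[0]+300])
cv2.imwrite('pics/fs.png',ims[0]);cv2.imwrite('pics/ft.png',ims[1])
print(manip.tcp_to_tips)
E
python3 fit.py
```

```text
[ 0.5765 -0.1229  1.7322] 99.2449208922269
[  0.3  -1.3   1.4  -0.3  -2.4  -2.5  -0.9  -1.2   0.6   2.1   0.4   6.2
   0.7  -0.9   1.5   2.8   0.    0.   -3.1   2.2   2.8  -2.7   1.    1.1
 -33.6 -63.3  -0.4   0.4]
slope [ 0.5813 -0.1525  0.0426]
crest [ 0.5668 -0.0637  0.0553]
seat_left [ 0.5181 -0.0443  0.0726]
seat_right [ 0.6069 -0.0298  0.0726]
brass_bar [ 0.5475 -0.2249  0.0535]
steel_bar [ 0.6363 -0.2104  0.0535]
gutter [ 0.5765 -0.1229  0.    ]
0.011
```

View pics/ft.png

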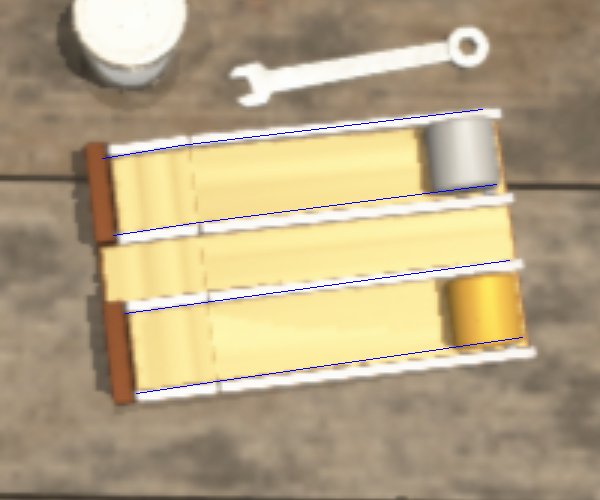

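View pics/fs.png

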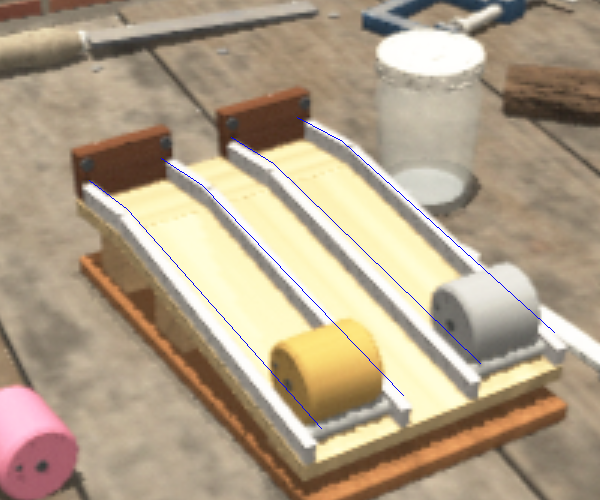

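```bash
cat > fit2.py <<'E'
from h import *
from scipy.optimize import least_squares
S=manip.snapshot('side');T=manip.snapshot('top')
L=dict(slope=(-.03,0,.0426),crest=(.06,0,.0553),seat_left=(.087,.045,.0726),seat_right=(.087,-.045,.0726),brass_bar=(-.096,.045,.0535),steel_bar=(-.096,-.045,.0535))
obs=[(S,'brass_bar',(351,317)),(S,'steel_bar',(402.6,299.2)),(S,'slope',(347.6,290.2)),(S,'crest',(321.8,257.1)),(S,'seat_left',(284.8,249.1)),(S,'seat_right',(333.8,235)),
(T,'brass_bar',(438.2,267.8)),(T,'steel_bar',(432.3,217.3)),(T,'slope',(397.4,249.5)),(T,'crest',(343.2,251.4)),(T,'seat_left',(329.1,283.5)),(T,'seat_right',(325.4,222.7))]
def W(p,l): c,n=np.cos(p[2]),np.sin(p[2]); return np.array([p[0]+c*l[0]-n*l[1],p[1]+n*l[0]+c*l[1],l[2]])
def f(p): return np.concatenate([proj(s,W(p,L[t]))-np.array(q) for s,t,q in obs])
o=least_squares(f,[.57,-.125,1.69],loss='soft_l1',f_scale=1); p=o.x
print(np.round(p,4),np.degrees(p[2])); print(np.round(f(p),1))
for t in L: print(t,np.round(W(p,L[t]),4))
for n,s in (('fs',S),('ft',T)):
    im=cv2.resize(cv2.cvtColor(s['image'],cv2.COLOR_RGB2BGR),None,fx=3,fy=3,interpolation=1)
    for y in (.0225,.0675,-.0225,-.0675):
        cv2.polylines(im,[np.int32([3*proj(s,W(p,l)) for l in [(-.12,y,.042),(.06,y,.067),(.105,y,.063)]])],False,(255,0,0),1)
    u=np.int32(3*proj(s,W(p,(0,0,.05)))); cv2.imwrite(f'pics/{n}2.png',im[u[1]-250:u[1]+250,u[0]-300:u[0]+300])
E
python3 fit2.py
```

```text
[ 0.5737 -0.1263  1.7004] 97.42299024580548
[-3.6 -0.8 -2.2 -2.4  1.8  0.5 -2.2  0.9  2.  -0.1  0.9  0.2  0.   0.5
 -1.3 -0.6 -1.7 -2.2  1.5  1.   3.1 -3.6  0.7  4.2]
slope [ 0.5776 -0.156   0.0426]
crest [ 0.566  -0.0668  0.0553]
seat_left [ 0.5179 -0.0458  0.0726]
seat_right [ 0.6071 -0.0342  0.0726]
brass_bar [ 0.5415 -0.2273  0.0535]
steel_bar [ 0.6307 -0.2157  0.0535]
```

View pics/ft2.png

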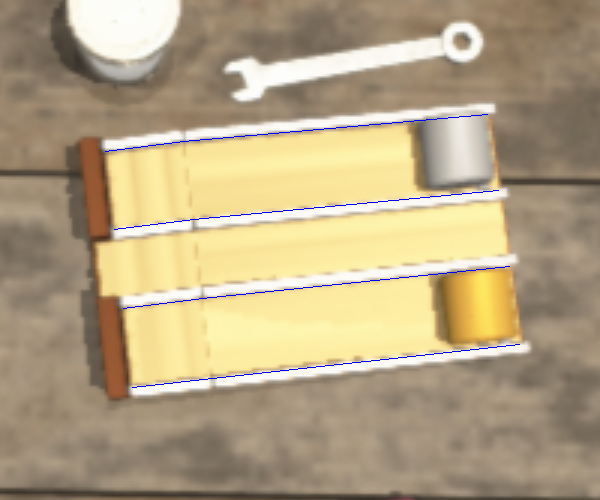

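View pics/fs2.png

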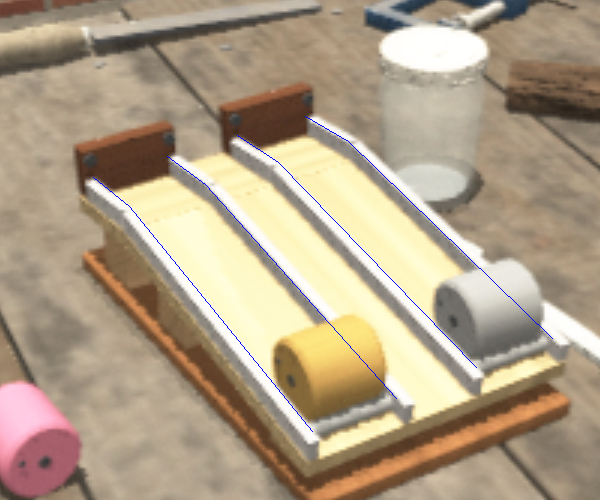

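Call:
jog_arm(series=[[[0,0,0.0265,0.1,-0.11,0,255],[0,0,0.0265,0.1,-0.11,0,255],[0,0,0.0265,0.1,-0.11,0,255],[0,0,0.0265,0.1,-0.11,0,255],[0,0,0.0265,0.1,-0.11,0,255],[0,0,0,0.1,-0.11,0,255],[0,0,0,0.1,-0.11,0,255],[0,0,0,0.1,-0.11,0,255],[0,0,0,0.1,-0.11,0,255],[0,0,0,0.1,-0.11,0,255],[0,0,0,0.1,-0.11,0,255],[0,0,0,0,0,0,255]]], grip_force=30)

```text
clock: 3.1
position: [0.4565, 0.2924, 0.2425]
ee_rot: [-1.573, -0.002, 0.121]
contact_force: [0.8, -0.2, -0.5]
gripper_width: 0.0001
```

Call:
jog_arm(series=[[[0,0,0,0.0195,-0.121,0,255],[0,0,0,0.0195,-0.121,0,255],[0,0,0,0.0195,-0.121,0,255],[0,0,0,0.0195,-0.121,0,255],[0,0,0,0.0195,-0.121,0,255],[0,0,0,0.0195,-0.121,0,255],[0,0,0,0.0195,-0.121,0,255],[0,0,0,0.0195,-0.121,0,255],[0,0,0,0.0195,-0.121,0,255],[0,0,0,0.0195,-0.121,0,255],[0,0,0,0.0195,-0.121,0,255],[0,0,0,0.0195,-0.121,0,255],[0,0,0,0.0195,-0.121,0,255],[0,0,0,0.0195,-0.121,0,255],[0,0,0,0.0195,-0.121,0,255],[0,0,0,0.0195,-0.121,0,255],[0,0,0,0.0195,-0.121,0,255],[0,0,0,0.0195,-0.121,0,255],[0,0,0,0.0195,-0.121,0,255],[0,0,0,0,0,0,255]]])

```text
clock: 4.77
position: [0.5458, -0.2824, 0.2421]
ee_rot: [-1.573, 0.0, 0.123]
contact_force: [-0.9, 0.7, -0.5]
gripper_width: 0.0
```

Call:
jog_arm(series=[[[0,0,0,0.012,-0.02,-0.1,255],[0,0,0,0,0,-0.1,255],[0,0,0,0,0,-0.1,255],[0,0,0,0,0,-0.1,255],[0,0,0,0,0,-0.1,255],[0,0,0,0,0,-0.08,255],[0,0,0,0,0,0,255]]])

```text
clock: 5.35
position: [0.5457, -0.2802, 0.0917]
ee_rot: [-1.564, 0.007, 0.128]
contact_force: [-0.9, 0.5, -0.6]
gripper_width: -0.0002
```

```bash
python3 - <<'E'
from h import *
st=manip.state();print(st['position'],st['ee_rot'])
for c in ['side','top','wrist']:
    s=snap(c,c+'1')
    p=st['position']; tip=p-[0,0,.011]
    print(c,proj(s,p),proj(s,tip))
    if c!='wrist':
        u=np.int32(3*proj(s,p)); im=cv2.resize(cv2.imread(f'pics/{c}1.png'),None,fx=3,fy=3)
        y,x=max(0,u[1]-300),max(0,u[0]-400); cv2.imwrite(f'pics/{c}1z.png',im[y:y+600,x:x+800]); print(x,y)
E
```

```text
[ 0.54569013 -0.28024493  0.0916743 ] [-1.56406126  0.00723921  0.12794789]
side [368.12015757 313.44750341] [367.95700288 320.552943  ]
704 640
top [475.52304792 264.80026001] [473.62292473 265.26106538]
1026 494
wrist [323.70962906 305.17607953] [323.39937957 294.22336779]
```

View pics/side1z.png

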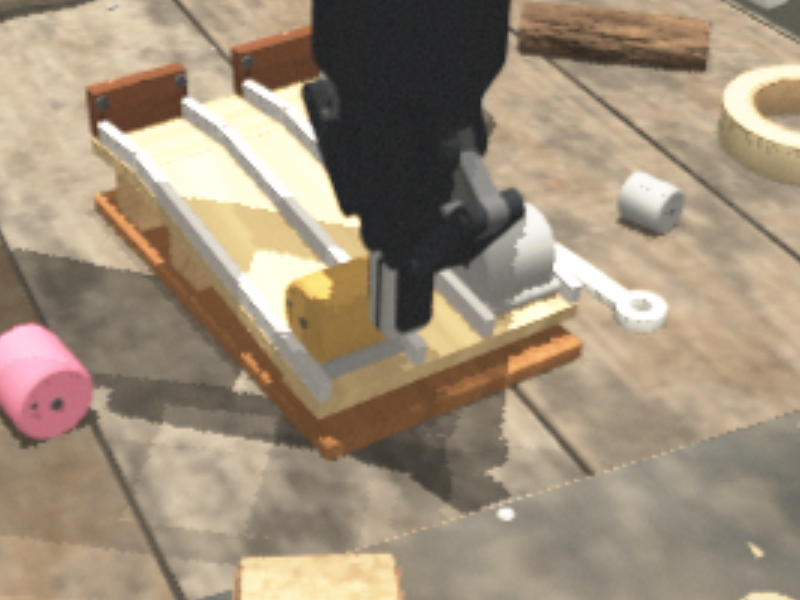

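View pics/wrist1.png

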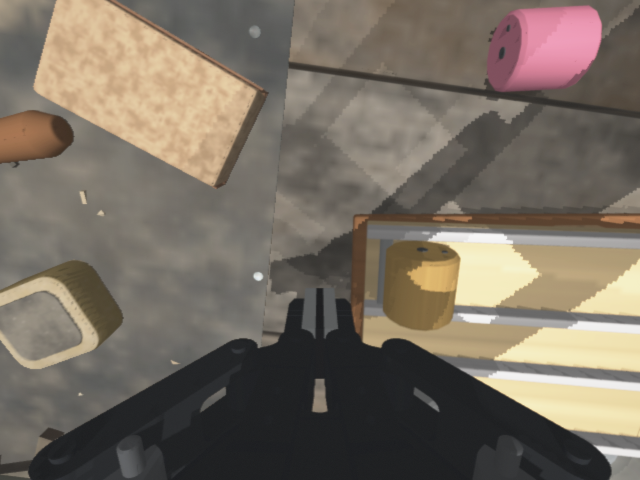

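Call:
jog_arm(series=[[[0,0,0,0,0,0,255],[0,0,0,0,0,0,255]]])

```text
clock: 5.67
position: [0.5499, -0.2838, 0.0997]
ee_rot: [-1.573, -0.003, 0.128]
contact_force: [0.4, -0.0, 0.4]
gripper_width: 0.0005
```

```bash
python3 - <<'E'
from h import *
st=manip.state();print(st['position'],st['ee_rot'])
s=manip.snapshot('wrist')
for l in [(.5415,-.2273,.0535),(.542,-.229,.0535)]: print(proj(s,l))
for t in ['brass_bar','low_stop','slope','crest']:
    print(t,[(np.round(r['centre']),round(r['confidence'],2)) for r in manip.place_of('wrist',t)[:2]])
for l in [(.59,-.2355,.035),(.5776,-.156,.0426)]: print(proj(s,l))
r=manip.place_of('wrist','brass_bar')[0]; print(atz(s,r['centre'],.0535))
E
```

```text
[ 0.54988679 -0.28379817  0.09973923] [-1.57334691 -0.00294246  0.12760682]
[417.62190063 272.23811371]
[414.55376235 272.67956493]
brass_bar [(array([539.,  46.]), 0.69), (array([420., 275.]), 0.63)]
low_stop [(array([380., 330.]), 0.69)]
slope [(array([516., 334.]), 0.6)]
crest []
[382.42740253 325.48681012]
[508.28587657 329.19790023]
[ 0.4206726  -0.19598183  0.0535    ]
```

Call:
jog_arm(series=[[[0,0,0,0,0,-0.08,255],[0,0,0,0,0,-0.08,255],[0,0,0,-0.0026,0.02,0,255],[0,0,0,-0.0026,0.02,0,255],[0,0,0,0,0,0,255],[0,0,0,0,0,0,255]]])

```text
clock: 6.47
position: [0.5481, -0.2732, 0.0588]
ee_rot: [-1.572, -0.002, 0.128]
contact_force: [0.5, 0.4, -0.7]
gripper_width: -0.0001
```

```bash
python3 - <<'E'
from h import *
for c in ['side','top']:
    s=snap(c,c+'2'); p=[.547,-.25,.07]
    u=np.int32(4*proj(s,p)); im=cv2.resize(cv2.imread(f'pics/{c}2.png'),None,fx=4,fy=4)
    y,x=max(0,u[1]-250),max(0,u[0]-300); cv2.imwrite(f'pics/{c}2z.png',im[y:y+500,x:x+600])
E
```

```text
(no output)
```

View pics/side2z.png

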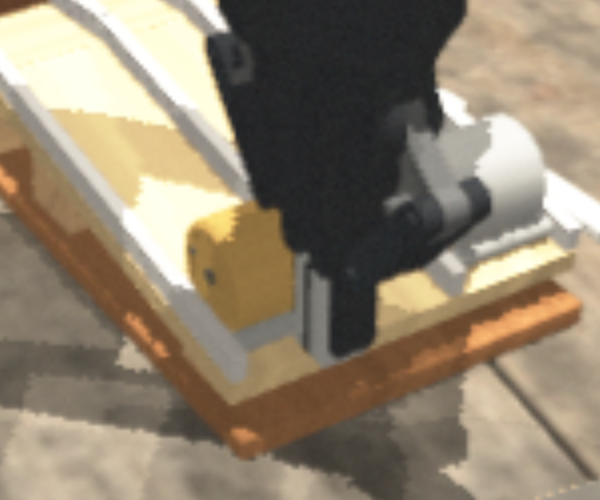

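Call:
jog_arm(series=[[[0,0,0,-0.0013,0.01,0.006,255],[0,0,0,-0.0018,0.014,0.002,255],[0,0,0,-0.0018,0.014,0.002,255],[0,0,0,-0.0018,0.014,0.002,255],[0,0,0,-0.0018,0.014,0.002,255],[0,0,0,-0.0018,0.014,0.002,255],[0,0,0,-0.0018,0.014,0.002,255],[0,0,0,-0.0018,0.014,0.002,255],[0,0,0,-0.0018,0.014,0.002,255],[0,0,0,-0.0018,0.014,0.002,255]]])

```text
clock: 7.4
position: [0.5432, -0.2391, 0.0638]
ee_rot: [-1.572, -0.001, 0.127]
contact_force: [-0.2, -3.1, 2.9]
gripper_width: -0.0002
```

```bash
python3 - <<'E'
from h import *
print(manip.state()['contact_force'])
for c in ['side','top']:
    s=snap(c,c+'3'); p=[.547,-.22,.07]
    u=np.int32(4*proj(s,p)); im=cv2.resize(cv2.imread(f'pics/{c}3.png'),None,fx=4,fy=4)
    y,x=max(0,u[1]-250),max(0,u[0]-300); cv2.imwrite(f'pics/{c}3z.png',im[y:y+500,x:x+600])
E
```

```text
[-0.17922758 -3.14683475  2.90151618]
```

View pics/side3z.png

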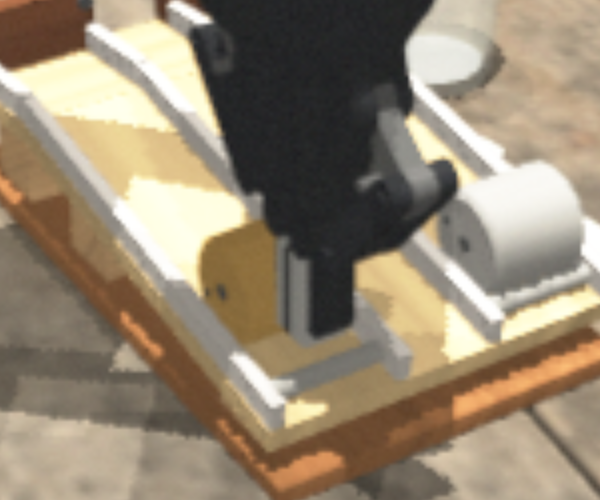

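View pics/top3z.png

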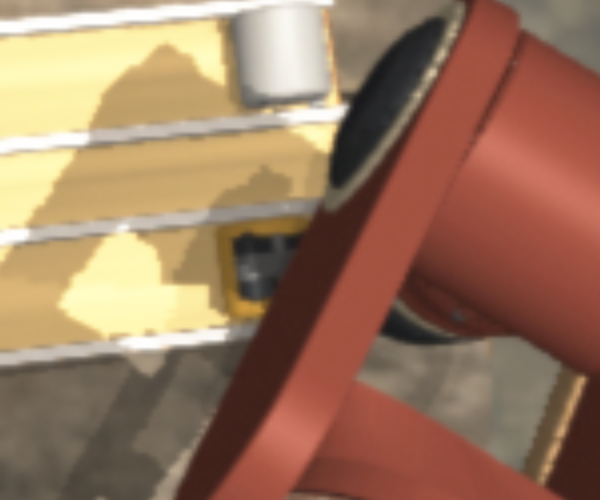

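Call:
jog_arm(series=[[[0,0,0,0,0,0,255],[0,0,0,0,0,0,255]]])

```text
clock: 7.67
position: [0.5424, -0.2385, 0.0625]
ee_rot: [-1.569, 0.001, 0.128]
contact_force: [0.0, 0.4, 0.6]
gripper_width: -0.0003
```

Call:
jog_arm(series=[[[0,0,0,0,0,0,255]]])

```text
clock: 7.75
position: [0.5424, -0.2387, 0.0625]
ee_rot: [-1.569, 0.001, 0.127]
contact_force: [1.0, -0.5, -1.0]
gripper_width: -0.0003
```

```bash
python3 - <<'E'
from h import *
st=manip.state();print(st['position'],st['contact_force'],st['clock'])
s=snap('wrist','wrist4')
s=snap('side','side4')
r=manip.place_of('side','brass_bar')
for x in r: print(x['centre'],x['confidence'])
E
```

```text
[ 0.54237344 -0.23866269  0.06248684] [ 0.97093989 -0.47598813 -0.99061626] 7.75
[342.7, 310.1] 0.88
```

View pics/wrist4.png

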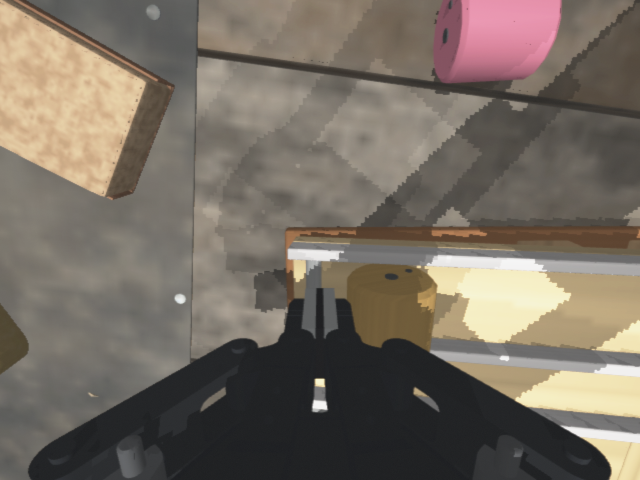

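Call:
jog_arm(series=[[[0,0,0,-0.0021,0.0159,0.00225,255],[0,0,0,-0.0021,0.0159,0.00225,255],[0,0,0,-0.0021,0.0159,0.00225,255],[0,0,0,-0.0021,0.0159,0.00225,255],[0,0,0,-0.0021,0.0159,0.00225,255],[0,0,0,-0.0021,0.0159,0.00225,255],[0,0,0,-0.0021,0.0159,0.00225,255],[0,0,0,-0.0021,0.0159,0.00225,255],[0,0,0,-0.0021,0.0159,0.00225,255],[0,0,0,-0.0021,0.0159,0.00225,255],[0,0,0,-0.0021,0.0159,0.00225,255],[0,0,0,-0.0021,0.0159,0.00225,255],[0,0,0,-0.0021,0.0159,0.00225,255],[0,0,0,-0.0021,0.0159,0.00225,255],[0,0,0,-0.0021,0.0159,0.00225,255],[0,0,0,-0.0021,0.0159,0.00225,255],[0,0,0,-0.0021,0.0159,0.00225,255],[0,0,0,-0.0021,0.0159,0.00225,255],[0,0,0,-0.0021,0.0159,0.00225,255],[0,0,0,-0.0021,0.0159,0.00225,255]]])

```text
clock: 9.57
position: [0.5324, -0.1593, 0.0746]
ee_rot: [-1.571, 0.0, 0.127]
contact_force: [0.8, -2.9, 2.8]
gripper_width: 0.0001
```

```bash
python3 - <<'E'
from h import *
print(manip.state()['contact_force'])
for c in ['side','top']:
    s=snap(c,c+'5'); p=[.535,-.14,.07]
    u=np.int32(4*proj(s,p)); im=cv2.resize(cv2.imread(f'pics/{c}5.png'),None,fx=4,fy=4)
    y,x=max(0,u[1]-250),max(0,u[0]-300); cv2.imwrite(f'pics/{c}5z.png',im[y:y+500,x:x+600])
E
```

```text
[ 0.75572571 -2.87258537  2.75768933]
```

View pics/side5z.png

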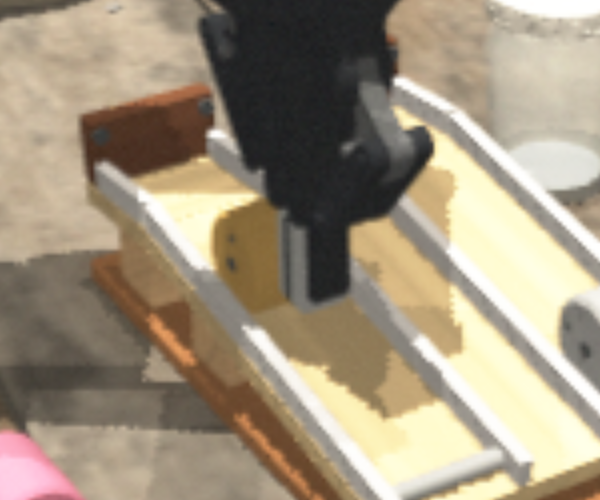

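View pics/top5z.png

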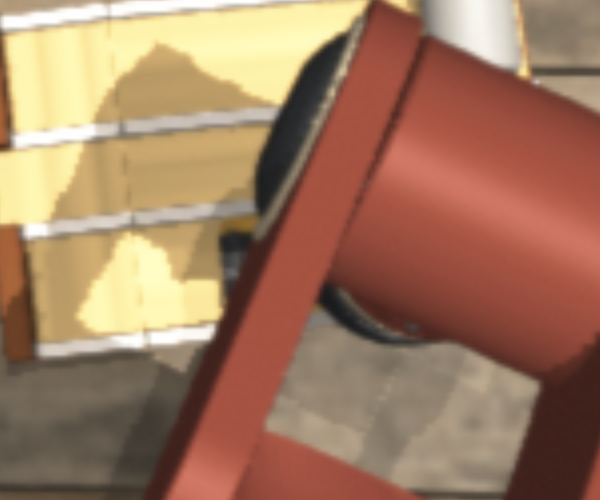

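Call:
jog_arm(series=[[[0,0,0,-0.0021,0.0159,0.00225,255],[0,0,0,-0.0021,0.0159,0.00225,255],[0,0,0,-0.0021,0.0159,0.00225,255],[0,0,0,-0.0021,0.0159,0.00225,255],[0,0,0,-0.0021,0.0159,0.00225,255],[0,0,0,-0.0021,0.0159,0.00225,255],[0,0,0,-0.0021,0.0159,0.00225,255],[0,0,0,-0.0021,0.0159,0.00225,255],[0,0,0,-0.0021,0.0159,0.00225,255],[0,0,0,-0.0021,0.0159,0.00225,255],[0,0,0,-0.0021,0.0159,0.00225,255],[0,0,0,-0.0016,0.012,0.0017,255],[0,0,0,-0.0016,0.012,0,255],[0,0,0,-0.0016,0.012,0,255],[0,0,0,-0.0016,0.012,0,255],[0,0,0,-0.0016,0.012,0,255],[0,0,0,-0.0016,0.012,0,255],[0,0,0,0,0,0,255]]])

```text
clock: 11.17
position: [0.5235, -0.0969, 0.0803]
ee_rot: [-1.569, 0.002, 0.128]
contact_force: [0.0, 0.0, 0.2]
gripper_width: 0.0
```

```bash
python3 - <<'E'
from h import *
print(manip.state()['contact_force'])
for c in ['side','top']:
    s=snap(c,c+'6'); p=[.525,-.08,.07]
    u=np.int32(4*proj(s,p)); im=cv2.resize(cv2.imread(f'pics/{c}6.png'),None,fx=4,fy=4)
    y,x=max(0,u[1]-250),max(0,u[0]-300); cv2.imwrite(f'pics/{c}6z.png',im[y:y+500,x:x+600])
E
```

```text
[0.0023212  0.03215185 0.22886472]
```

View pics/side6z.png

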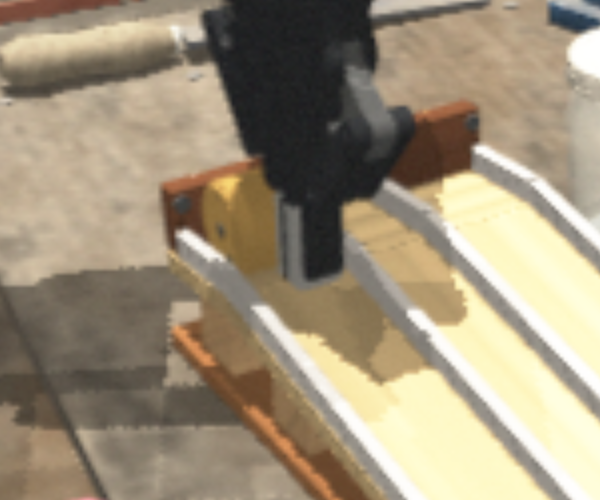

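View pics/top6z.png

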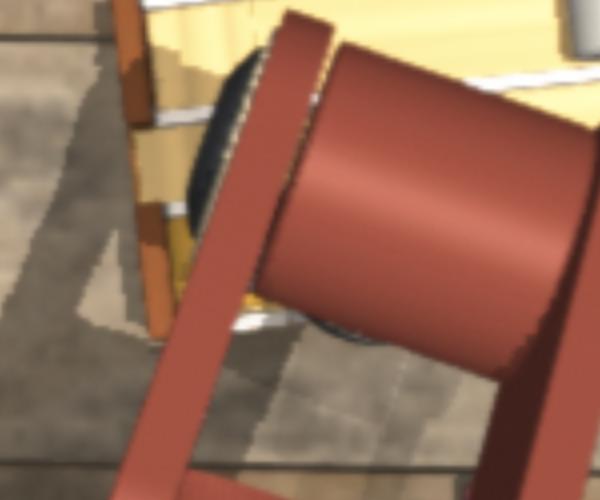

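Call:
jog_arm(series=[[[0,0,0,0.004,-0.03,0.0,255],[0,0,0,0.005,-0.04,0.01,255],[0,0,0,0.005,-0.04,0.02,255],[0,0,0,0.005,-0.04,0.06,255],[0,0,0,0.0,-0.03,0.1,255],[0,0,0,0,0,0.1,255],[0,0,0,0,0,0.1,255],[0,0,0,0,0,0.1,255],[0,0,0,0,-0.1,0.1,255],[0,0,0,0,-0.1,0.1,255],[0,0,0,0,-0.1,0.04,255],[0,0,0,0,-0.1,0,255],[0,0,0,0,-0.1,0,255],[0,0,0,0,-0.1,0,255],[0,0,0,0,-0.1,0,255],[0,0,0,0,0,0,255],[0,0,0,0,0,0,255]]])

```text
clock: 12.68
position: [0.5285, -0.32, 0.2639]
ee_rot: [-1.571, -0.0, 0.124]
contact_force: [0.0, -0.0, 0.2]
gripper_width: -0.0001
```

```bash
python3 - <<'E'
from h import *
ims=[]
for c in ['side','top']:
    s=snap(c,c+'7'); p=[.575,-.13,.05]
    for t,z in [('brass_bar',.0726),('steel_bar',.0535)]:
        print(c,t,[(np.round(r['centre']),np.round(atz(s,r['centre'],z),3)) for r in manip.place_of(c,t)[:3]])
    u=np.int32(3*proj(s,p)); im=cv2.resize(cv2.imread(f'pics/{c}7.png'),None,fx=3,fy=3)
    y,x=max(0,u[1]-250),max(0,u[0]-200); ims.append(im[y:y+500,x:x+400])
cv2.imwrite('pics/fin.png',np.hstack(ims))
E
```

```text
side brass_bar [(array([288., 248.]), array([ 0.521, -0.044,  0.073])), (array([247., 344.]), array([ 0.395, -0.253,  0.073]))]
side steel_bar [(array([399., 300.]), array([ 0.625, -0.223,  0.054])), (array([454., 278.]), array([ 0.73 , -0.205,  0.053])), (array([382., 319.]), array([ 0.581, -0.253,  0.053]))]
top brass_bar [(array([332., 277.]), array([ 0.522, -0.045,  0.073])), (array([346., 251.]), array([ 0.566, -0.068,  0.073]))]
top steel_bar [(array([396., 150.]), array([ 0.748, -0.156,  0.053])), (array([434., 214.]), array([ 0.635, -0.222,  0.053]))]
```

View pics/fin.png

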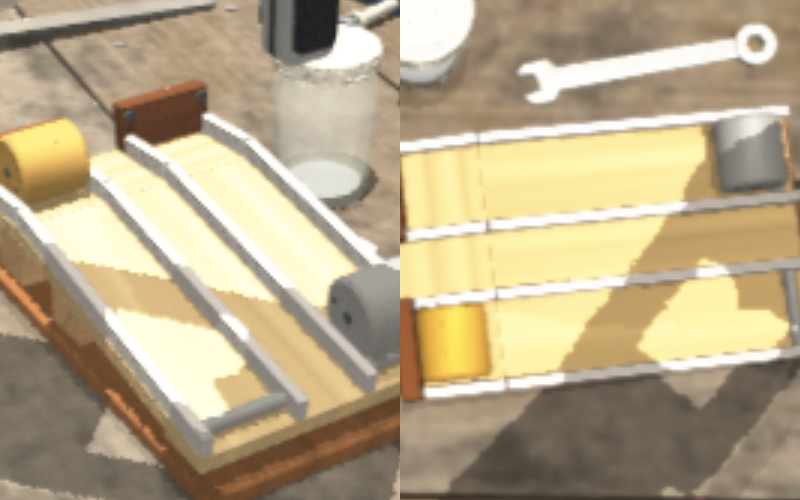

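The brass bar now lies against the upper stop. It reads about (0.521, -0.044), against an expected (0.518, -0.046). The steel bar, jar and spanner have not moved, and the hand is clear.

```bash
python3 -c "
from h import *
print(manip.sign_off())"
```

```text
the job is handed in; nothing more can be done
None
```

With the fingers shut, I pushed the brass bar up the near lane at about 35–50 mm/s. It went over the crest and rolled on to the upper stop. I then backed the hand away and raised it clear, and handed the job in at about 13 s of the 38 s allowed.

- **Brass bar:** the last pictures from both cameras put it at about (0.521, -0.044) m. That is within 4 mm of the expected seat at (0.518, -0.046), and it looked at rest against the stop.
- **Steel bar, jar and spanner:** the steel bar was still at the low end of its lane. The jar and spanner looked unmoved where the pictures showed them.
- **Forces:** the highest reading at the end of a move was about 4 N while pushing, and about zero with the hand clear.

Some checks disagreed along the way:
- **Gutter angle:** the first fit of the gutter's position was about 2° off because of a wrong steel-bar detection. I redid it before moving.
- **Look-alikes:** the networks also reported the pink cylinder and the small grey one as the bars. I ruled both out from the pictures.
- **Arm position:** single readings were off by up to 8 mm just after moves, so I relied on the commanded positions.
- **Push force:** it had an unexplained upward part of about 3 N while pushing, which dropped to about 1 N or less, within the noise, when the hand stopped.

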